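Torque the cutter head's wing nut with the click wrench

TASK

Fit the red-handled click wrench down fully onto the brass wing nut of the green shell cutter, with its handle out over the free left side, and turn it clockwise until the nut is down and the handle breaks over at the set torque. Stop at the click: never push the broken-over handle on to its end stop. Then let go, with the handle straight again and the wrench left sitting on the tightened nut, and leave everything else on the table where it is.

Things in the scene. Friction and masses are not known exactly. Their poses are not given: they have to be found in the camera images.
- cutter: Fixed green shell-cutter head. Bed 260 x 170 mm, 30 mm high; steel clamp plate on it, 100 x 90 mm, top 42 mm above the table. Origin: on the table, on the wing nut's vertical axis; x away from the robot, y left, z up. On the bed stand a column with hopper (131 mm high; x 109 to 181, y -91 to -19 mm) and a blade block (80 mm high; x 80 to 110, y -80 to -30 mm).
- nut: Brass wing nut on the cutter; origin: centre of its underside, x along its bar. Tightens clockwise seen from above, sinking 3 mm per rad. It starts unscrewed by an unknown 0.3 to 0.6 rad (0.9 to 1.8 mm high), turns against about 0.6 N m of friction, stops hard when its flange meets the clamp plate (underside 42 mm above the table), and stays where it is left.
- nut_seat (a point): Point on the nut's axis, on top of its flange (76 mm across, 10 mm thick), where the wrench's underside comes to rest. From here rises the nut's bar, centred: 58 mm long, 12 wide, 14 high, its upper 6 mm tapering like a roof. x axis along the bar, z up. Through the nut's middle a fixed upright stud, 13 mm thick, reaches 104 mm above the table; its top 10 mm taper to 5 mm.
- wrench: Loose click wrench, 0.6 kg, 282 mm from socket axis to handle end; this is its steel head (74 x 66 mm, 44 high, rear boss to x = -59 mm). Origin: middle of the underside, on the socket's axis; x along the handle, z up. Mass centre x = 30 mm. Below, a slot 15 mm wide, 64 long (along x), 16 deep takes the nut's bar either way round; above it a 15.5 mm hole goes through to the top for the stud.
- wrench_carry (a point): Point for lifting the wrench: on the handle 78 mm from the socket's axis along x, 14 mm above the underside. The handle here is a flat-sided bare steel bar 18 mm wide (y) and 26 mm high, from 62 to 120 mm; the red grip begins at 120 mm.
- wrench_push (a point): Point in the red grip on which to turn the wrench: 210 mm from the socket's axis along x, 14 mm above the underside. The grip is 26 mm wide (y), 28 mm high, from 120 to 270 mm. Pushed here square to the handle, running the nut down takes 2 to 3 N; when the nut is down the force climbs to about 9 N, then falls (to 4 N at the stop) as the handle breaks over.
- wrench_handle (a joint): Angle (rad) of the handle about its break-over hinge, a vertical pin 50 mm from the socket's axis along x: 0 straight, grows clockwise from above, end stop 0.24. A sprung detent holds it straight up to 1.5 N m about the pin; then the resistance falls evenly to 0.6 N m at the stop. Released, it springs straight. The click counts from 0.06; from 0.215 it counts as driven to the stop.
- tray_kernels: Bystander: foil tray 190 x 146 x 42 mm with kernels. Origin: centre of its underside.
- tray_shells: Bystander: foil tray 190 x 146 x 42 mm with shells. Origin: centre of its underside.
- bowl: Bystander: steel bowl, 110 mm across, 45 mm high. Origin: centre of its underside.
- grease_jar: Bystander: white jar with a blue cap, 60 mm across, 75 mm high. Origin: centre of its underside.
- spare_nut: Bystander: loose spare brass wing nut, 76 mm across, 24 mm high, lying on the table. Origin: centre of its underside.
- screwdriver: Bystander: screwdriver lying on the table.
- brush: Bystander: brush lying on the table.
- spare_blade: Bystander: steel spare blade block 50 x 30 x 34 mm. Origin: centre of its underside.

How it is judged:
On the way, in this order (a step that is already met when the one before it is completed fails the run):
1. the wrench is fully seated on the nut, its handle out to the left (z of wrench in the frame of nut_seat between -0.003 and 0.003 m and horizontal distance between wrench and nut_seat below 0.007 m and angle between the z axis of wrench and the z axis of nut_seat, either way round below 0.06 rad and angle between the x axis of wrench and the x axis of nut_seat, either way round below 0.17 rad and y of wrench_push in the frame of cutter above 0.05 m), for 0.2 s.
2. with the wrench on the nut and the nut down on the clamp plate, the handle breaks over (value of joint wrench_handle above 0.06 rad and z of nut_seat in the frame of cutter below 0.0524 m and z of wrench in the frame of nut_seat below 0.005 m and horizontal distance between wrench and nut_seat below 0.008 m), for 0.1 s.
At the end, for the whole second after the job is handed in: The nut is fully down on the clamp plate (within 0.4 mm), the wrench sits on it (underside within 5 mm of the flange, axis within 8 mm), at rest, its handle out to the left and straight again (below 0.03 rad), let go (z of nut_seat in the frame of cutter below 0.0524 m and z of wrench in the frame of nut_seat between -0.003 and 0.005 m and horizontal distance between wrench and nut_seat below 0.008 m and value of joint wrench_handle below 0.03 rad and linear speed of wrench below 0.01 m/s and y of wrench_push in the frame of cutter above 0.05 m); the robot touches nothing.
It fails at once if the broken-over handle is driven on to its end stop (over 0.215 rad): over-torque (value of joint wrench_handle above 0.215 rad).
It fails at once if the wrench is tipped over (more than 0.5 rad) (angle between wrench's own z axis and vertical above 0.5 rad).
It fails at once if a bystander is moved by more than 25 mm (distance of any of tray_kernels, tray_shells, bowl, grease_jar, spare_nut, screwdriver, brush, spare_blade from where it was at the start of the episode above 0.025 m).
It also fails if it takes over 72 s, if anything falls off the work surface, if the arm or the gripper's body presses on something with over 40 N, if the wrist force passes 120 N, or if a joint passes its speed limit or range.

ROBOT

A 6-joint arm with a two-finger parallel gripper is mounted at the origin on the work surface. World frame = base frame: x ahead of the robot, y to its left, z up, the work surface at z = 0. Lengths are in m, angles in rad, forces in N, time in s.
With the tool pointing down it reaches from about 0.25 to 0.725 m from the base axis. Payload 4 kg.
Tool frame: the origin (TCP) lies between the finger pads; the fingertips stand 17 mm ahead of it and the grasp point (between the pads) lies 2 mm behind it; z points along the fingers, x is the direction in which the jaws open and shut, and the axes are right-handed (so a half turn about z gives the same grasp; the last joint's range is limited). The gripper opens to 85 mm and grips with 20 to 120 N. Pads are 22 mm wide; open, the fingers measure 114 mm over their backs; the gripper's body (76 mm by 85 mm) begins 54 mm behind the grasp point. The pads swing forward as they close: fully open they stand 13 mm farther back than shut.
Start: joints at [-1.29, 0.241, 0.005, 1.335, 0, 1.571], TCP at [0.139, -0.48, 0.248] pointing down, gripper open.
Joint ranges: [-2.72, 2.72], [-1.05, 1.87], [-1.09, 1.28], [-1.99, 2.15], [-1.42, 1.44], [-3.14, 3.14]. Speed limits (rad/s): [2.79, 2.79, 3.14, 3.14, 3.14, 3.14].

INTERFACE

Orientations are given as a unit quaternion [x, y, z, w].
In Python, from workcell import telemetry, cams, workorder gives the robot as it stands. The module is installed in compiled form; this text tells all that it offers.
- The arm moves only by the tool apply_moves, never from a script. Its argument "moves" is a list that holds one entry, the list of rows, each a list of 4 numbers: the shift along the tool's x, y, z in mm, then the turn about the tool's z in degrees. A call has exactly 10 rows; each row shifts and turns the pose as measured when the row begins, along the tool's axes as they then stand; what a row does not reach is not made up. A row lasts 1/10 s, in which the tool goes at most 50 mm and 8.59 degrees, less where a joint would pass 70% of its speed; a pose out of reach is approached as far as the arm can. A call with a gripper value outside its range is refused whole. "hand" is the gripper's target within -1 to 1 (fully open at 1, half-way at 0, shut at -1), set as the call begins (left out, the last holds). The fingers move at their own pace and stop on an object; the grip force is fixed at half the most. Time passes only in rows, so rows that do not move let the fingers close, or fill a call up. It gives the time, the measured TCP pose, the force and the opening at its end, in the units of the state.
- telemetry.get_obs(): the state, without advancing time (a new reading comes with each control period).
- cams.camera(name): name is "scene" or "top"; returns a dict with "color" (384x512x3 uint8, red, green, blue), "fovy" (degrees; the focal length in pixels is half the picture's height over the tangent of half this angle, whatever the lens; pixels are square), "cx", "cy" (the principal point, pixels), "camera_from_world" (4x4, takes a point from world to camera coordinates). Camera axes: x right, y down, z forward; pixel columns grow to the right and rows downward; lengths in m; the calibration is good to about 2 mm. A picture is of the moment at which its call begins. There is no depth.
- workorder.job_done(): hands the job in, once; it reports no verdict.
The state is a dict: "clock": time; "joint_pos": joint angles; "joint_vel": joint speeds; "tau": joint torques, N m; "eef_pos": TCP position; "tool_rot": TCP orientation; "ft_force": force on the tool from outside, world axes, zero at the start; "ft_torque": the same for the moment, N m; "grip_width": finger opening in m.
Only numpy, scipy, OpenCV 4.12 (cv2) and the standard library are available. Lean on these libraries where they do the work, as an engineer would, in place of code of your own. Each camera call takes 0.05 s, during which the arm holds its last target. There are 200 camera calls.

## Working session

There is one attempt and no reset: what is moved stays moved. The work goes in short steps, Python scripts to look and compute and a tool call to move; the robot and the scene stay as the last step left them, time stands still between calls to the robot, and variables do not carry over. Pictures are saved under pics/ and viewed, about 8 in all and at most 12, crops included, and the job is handed in when it is done.

Besides the shell and the picture viewer there is one more tool, called after ">>>" as a command line: name --argument value ..., lists and objects as JSON in quotes. apply_moves: Moves the arm, as the interface text tells. Its arguments: {"type":"object","properties":{"moves":{"type":"array"},"hand":{"type":"number"}},"required":["moves"]}

```bash
mkdir -p pics
cat > h.py <<'E'
import numpy as np, cv2
from workcell import telemetry, cams, workorder
def shot(n,name=None):
    c=cams.camera(n)
    if name: cv2.imwrite(f'pics/{name}.png',c['color'][:,:,::-1])
    return c
def K(c):
    f=192/np.tan(np.radians(c['fovy'])/2); return f,c['cx'],c['cy']
def ray(c,u,v):
    f,cx,cy=K(c);T=np.array(c['camera_from_world']);R=T[:3,:3]
    d=R.T@np.array([(u-cx)/f,(v-cy)/f,1]);return -R.T@T[:3,3],d
def onplane(c,u,v,z):
    o,d=ray(c,u,v);return o+d*(z-o[2])/d[2]
def proj(c,p):
    f,cx,cy=K(c);T=np.array(c['camera_from_world']);q=T[:3,:3]@np.array(p)+T[:3,3]
    return np.array([cx+f*q[0]/q[2],cy+f*q[1]/q[2]])
E
python3 - <<'E'
from h import *
a=shot('top','top0');b=shot('scene','scene0')
for c in (a,b):
    print(c['fovy'],c['cx'],c['cy'],ray(c,256,192))
im=np.hstack([a['color'],b['color']])
o=telemetry.get_obs();print({k:np.round(v,3) for k,v in o.items()})
cv2.imwrite('pics/top0b.png',cv2.resize(a['color'][:,:,::-1],(800,600),interpolation=cv2.INTER_CUBIC))
E
```

```text
45.13193777813338 254.31475428118128 197.34638443611541 (array([ 0.45405038, -0.08205147,  1.35513405]), array([ 0.0672155 , -0.00491902, -0.99780012]))
48.9302606969794 254.44979107583939 193.1344648528305 (array([1.38646298, 0.14061812, 0.86204036]), array([-0.71433291, -0.17332386, -0.67801774]))
{'clock': np.float64(0.1), 'joint_pos': array([-1.29 ,  0.241,  0.004,  1.335,  0.   ,  1.571]), 'joint_vel': array([ 0.001, -0.003,  0.004, -0.   ,  0.001, -0.001]), 'tau': array([ 0.0000e+00, -3.7314e+01,  2.5301e+01,  1.1000e-02,  0.0000e+00,
        0.0000e+00]), 'eef_pos': array([ 0.138, -0.48 ,  0.248]), 'tool_rot': array([ 0.799, -0.601, -0.001, -0.001]), 'ft_force': array([0.788, 0.771, 0.485]), 'ft_torque': array([-0.003,  0.019,  0.037]), 'grip_width': np.float64(0.086)}
```

View pics/top0b.png

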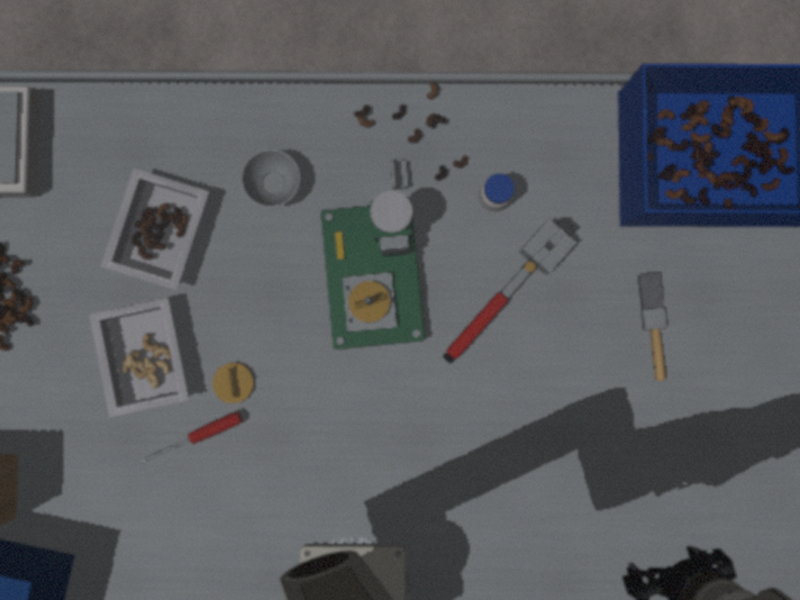

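View pics/scene0.png

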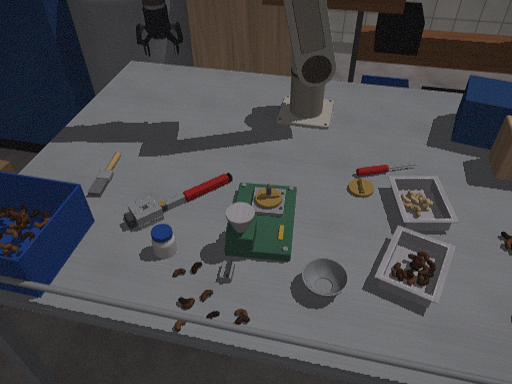

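Run:
```python
from h import *
im=cv2.imread('pics/top0.png')
a=cv2.resize(im[165:225,205:285],(800,600),interpolation=cv2.INTER_CUBIC)[:, :]
b=cv2.resize(im[130:240,275:385],(600,600),interpolation=cv2.INTER_CUBIC)
a=cv2.resize(a,(400,300));b=cv2.resize(b,(400,400))
o=np.zeros((400,800,3),np.uint8);o[:300,:400]=a;o[:,400:]=b
cv2.imwrite('pics/crop1.png',np.clip(o*1.6,0,255).astype(np.uint8))
c=shot('top')
hsv=cv2.cvtColor(im,cv2.COLOR_BGR2HSV)
def big(m,x0,y0,x1,y1):
    z=np.zeros_like(m);z[y0:y1,x0:x1]=m[y0:y1,x0:x1];return z
red=((hsv[...,0]<8)|(hsv[...,0]>172))&(hsv[...,1]>130)&(hsv[...,2]>50)
m=big(red.astype(np.uint8)*255,275,130,385,240)
ys,xs=np.nonzero(m);print('red n',len(xs))
r=cv2.minAreaRect(np.c_[xs,ys].astype(np.float32));print(r)
for p in cv2.boxPoints(r):print(onplane(c,*p,.021))
br=(abs(hsv[...,0].astype(int)-22)<8)&(hsv[...,1]>110)&(hsv[...,2]>60)
m=big(br.astype(np.uint8)*255,215,170,260,215)
ys,xs=np.nonzero(m);h=cv2.convexHull(np.c_[xs,ys].astype(np.int32));e=cv2.minEnclosingCircle(h);print('nut',e,len(xs),onplane(c,*e[0],.054))
# stud top
print('nut fitEllipse',cv2.fitEllipse(h))
```

```text
red n 376
((304.7265625, 208.20040893554688), (7.6916184425354, 50.49964904785156), 41.496463775634766)
[ 0.4501529  -0.17289287  0.021     ]
[ 0.5598721  -0.26982008  0.021     ]
[ 0.54514105 -0.28643926  0.021     ]
[ 0.43555554 -0.18949221  0.021     ]
nut ((236.0, 192.5), 12.54003620147705) 433 [ 0.54007315 -0.03203048  0.054     ]
nut fitEllipse ((236.0519561767578, 192.5266571044922), (24.63865852355957, 25.01004981994629), 62.028053283691406)
```

View pics/crop1.png

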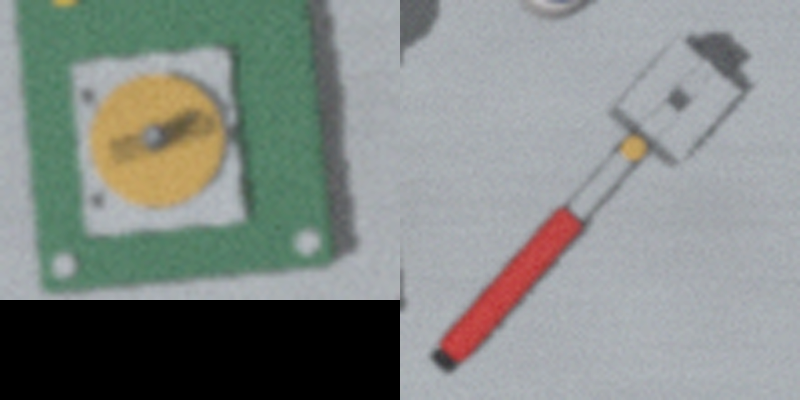

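Run:
```python
from h import *
c=shot('top'); s=shot('scene')
P=lambda X,Y:(275+(X-400)/3.636-.36,130+Y/3.636-.36)
Q=lambda X,Y:(205+X/5-.4,165+Y/5-.4)
sock=onplane(c,*P(679,99),.044);g=onplane(c,304.73,208.2,.021);e=onplane(c,*P(443,360),.021)
print('sock',sock,'grip',g,'end',e)
for q in(g,e):
    d=q-sock;print(np.degrees(np.arctan2(d[1],d[0])),np.hypot(*d[:2]))
pin=onplane(c,*P(633,148),.03);print('pin',pin,np.hypot(*(pin-sock)[:2]))
print('studtip',onplane(c,*Q(154,136),.104))
b1=onplane(c,*Q(112,152),.067);b2=onplane(c,*Q(213,120),.067);d=b1-b2
print('bar',b1,b2,np.degrees(np.arctan2(d[1],d[0])),np.hypot(*d[:2]),(b1+b2)/2)
# scene red & brass
im=s['color'][:,:,::-1].copy();hsv=cv2.cvtColor(im,cv2.COLOR_BGR2HSV)
cv2.imwrite('pics/crop2.png',np.clip(1.5*cv2.resize(im[165:240,110:310],(800,300),interpolation=cv2.INTER_CUBIC).astype(float),0,255))
print('pred scene: sock',proj(s,[*sock[:2],.044]),'nut',proj(s,[.540,-.032,.054]),'stud',proj(s,[.540,-.032,.104]),'end',proj(s,e))
```

```text
sock [ 0.64399396 -0.36065453  0.044     ] grip [ 0.49755148 -0.22956041  0.021     ] end [ 0.43841474 -0.1767826   0.021     ]
138.16535681686057 0.1965478778597772
138.19026215920013 0.2758109914373209
pin [ 0.60677895 -0.3268333   0.03      ] 0.05028749722315002
studtip [ 0.53866503 -0.03231336  0.104     ]
bar [ 0.5321221  -0.00743691  0.067     ] [ 0.55025595 -0.06377078  0.067     ] 107.84334811111233 0.05918058328450665 [ 0.54118903 -0.03560385  0.067     ]
pred scene: sock [143.91457464 205.05093827] nut [267.40633055 194.92104592] stud [267.55680411 181.5029351 ] end [228.24026058 173.85408774][ WARN:0@4.366] global loadsave.cpp:1063 imwrite_ Unsupported depth image for selected encoder is fallbacked to CV_8U.
```

View pics/crop2.png

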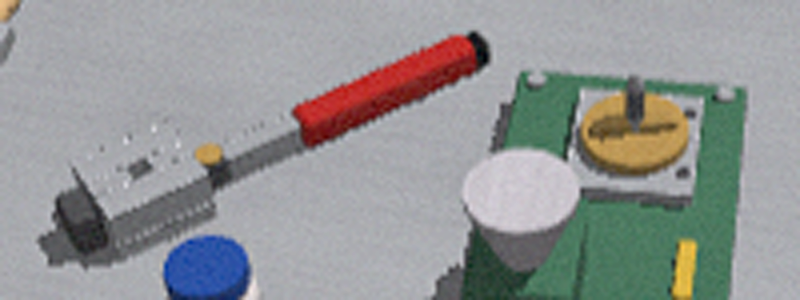

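```bash
cat >> h.py <<'E'
def yaw_of(q):
    from scipy.spatial.transform import Rotation as R
    x=R.from_quat(q).as_matrix()[:,0];return np.degrees(np.arctan2(x[1],x[0]))
def plan(xyz,yaw,n=10):
    "rows for a straight move of n rows to the tool pose (tool down)"
    o=telemetry.get_obs();p=np.array(o['eef_pos']);y=yaw_of(o['tool_rot']);dp=(np.array(xyz)-p)*1000
    dy=(yaw-y+180)%360-180 if abs(yaw-y)>270 else yaw-y
    print('at',p.round(4),round(y,2),'d',dp.round(1),round(dy,2))
    for i in range(n):
        a=np.radians(y+dy*i/n);d=dp/n
        print([round(float(v),1) for v in (d[0]*np.cos(a)+d[1]*np.sin(a), d[0]*np.sin(a)-d[1]*np.cos(a), -d[2], -dy/n)],end=',')
    print()
E
python3 -c "
from h import *
plan([.586,-.309,.15],48.2,20)"
```

```text
at [ 0.1385 -0.4802  0.2479] -73.91 d [447.5 171.2 -97.9] 122.11
[-2.0, -23.9, 4.9, -6.1],[0.5, -24.0, 4.9, -6.1],[3.1, -23.8, 4.9, -6.1],[5.6, -23.3, 4.9, -6.1],[8.0, -22.6, 4.9, -6.1],[10.4, -21.6, 4.9, -6.1],[12.6, -20.4, 4.9, -6.1],[14.7, -18.9, 4.9, -6.1],[16.6, -17.2, 4.9, -6.1],[18.4, -15.4, 4.9, -6.1],[19.9, -13.3, 4.9, -6.1],[21.2, -11.1, 4.9, -6.1],[22.3, -8.8, 4.9, -6.1],[23.1, -6.4, 4.9, -6.1],[23.6, -3.9, 4.9, -6.1],[23.9, -1.4, 4.9, -6.1],[23.9, 1.2, 4.9, -6.1],[23.7, 3.7, 4.9, -6.1],[23.1, 6.2, 4.9, -6.1],[22.3, 8.6, 4.9, -6.1],
```

>>> apply_moves --moves '[[[-2,-24,3,-6],[0.5,-24,3,-6],[3,-24,3,-6],[5.5,-23,3,-6],[8,-22.5,3,-6],[10.5,-21.5,3,-6],[12.5,-20.5,3,-6],[14.5,-19,3,-6],[16.5,-17,3,-6],[18.5,-15.5,3,-6]]]' --hand 0

```text
clock: 1.25
eef_pos: [0.3664, -0.3904, 0.2156]
tool_rot: [0.995, -0.104, -0.001, -0.001]
ft_force: [0.3, -0.8, -0.8]
grip_width: 0.0426
```

>>> apply_moves --moves '[[[20,-13.5,5,-6],[21,-11,5,-6],[22.5,-9,5,-6],[23,-6.5,5,-6],[23.5,-4,5,-6],[24,-1.5,5,-6],[24,1,5,-6],[23.5,3.5,5,-6],[23,6,5,-6],[22.5,8.5,5,-6]]]'

```text
clock: 2.25
eef_pos: [0.5953, -0.2919, 0.1606]
tool_rot: [0.904, 0.428, -0.002, -0.003]
ft_force: [0.7, -0.9, 0.3]
grip_width: 0.0427
```

```bash
python3 -c "
from h import *
print(telemetry.get_obs()['grip_width'])
plan([.586,-.309,.10],48.2,10)"
```

```text
0.042653987764346965
at [ 0.5953 -0.2919  0.1606] 50.72 d [ -9.3 -17.1 -60.6] -2.52
[-1.9, 0.4, 6.1, 0.3],[-1.9, 0.4, 6.1, 0.3],[-1.9, 0.4, 6.1, 0.3],[-1.9, 0.4, 6.1, 0.3],[-1.9, 0.4, 6.1, 0.3],[-1.9, 0.4, 6.1, 0.3],[-1.9, 0.4, 6.1, 0.3],[-1.9, 0.4, 6.1, 0.3],[-1.9, 0.4, 6.1, 0.3],[-1.9, 0.4, 6.1, 0.3],
```

>>> apply_moves --moves '[[[-4,1,12,0.5],[-4,1,12,0.5],[-4,1,12,0.5],[-4,1,12,0.5],[-3,0,12,0.5],[0,0,0,0],[0,0,0,0],[0,0,0,0],[0,0,0,0],[0,0,0,0]]]'

```text
clock: 3.25
eef_pos: [0.5836, -0.3101, 0.0943]
tool_rot: [0.914, 0.406, -0.003, -0.004]
ft_force: [-0.6, 0.4, -0.1]
grip_width: 0.0432
```

```bash
python3 -c "
from h import *
plan([.586,-.309,.021],48.2,5)
c=shot('scene','s2')['color'][:,:,::-1]
t=shot('top')['color'][:,:,::-1]
a=cv2.resize(c[140:240,100:233],(400,300),interpolation=3);b=cv2.resize(t[130:230,270:403],(400,300),interpolation=3)
cv2.imwrite('pics/v2.png',cv2.convertScaleAbs(np.hstack([a,b]),alpha=1.5))"
```

```text
at [ 0.5836 -0.3101  0.0943] 47.89 d [  2.4   1.1 -73.3] 0.31
[0.5, 0.2, 14.7, -0.1],[0.5, 0.2, 14.7, -0.1],[0.5, 0.2, 14.7, -0.1],[0.5, 0.2, 14.7, -0.1],[0.5, 0.2, 14.7, -0.1],
```

View pics/v2.png

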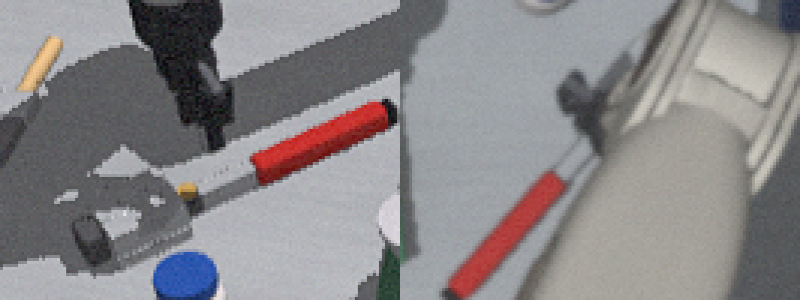

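>>> apply_moves --moves '[[[0.5,0,12,0],[0.5,0,12,0],[0.5,0,12,0],[0.5,0,12,0],[0,0,8,0],[0,0,4,0],[0,0,0,0],[0,0,0,0],[0,0,0,0],[0,0,0,0]]]'

```text
clock: 4.35
eef_pos: [0.5843, -0.3074, 0.0278]
tool_rot: [0.914, 0.406, -0.003, -0.004]
ft_force: [-0.3, -0.2, 0.0]
grip_width: 0.0427
```

```bash
python3 -c "
from h import *
plan([.586,-.309,.0205],48.2,4)"
```

```text
at [ 0.5843 -0.3074  0.0278] 47.94 d [ 1.7 -1.6 -7.3] 0.26
[-0.0, 0.6, 1.8, -0.1],[-0.0, 0.6, 1.8, -0.1],[-0.0, 0.6, 1.8, -0.1],[-0.0, 0.6, 1.8, -0.1],
```

>>> apply_moves --moves '[[[0,0.6,2,0],[0,0.6,2,0],[0,0.6,2,0],[0,0,1,0],[0,0,0,0],[0,0,0,0],[0,0,0,0],[0,0,0,0],[0,0,0,0],[0,0,0,0]]]'

```text
clock: 5.35
eef_pos: [0.5866, -0.3092, 0.0217]
tool_rot: [0.914, 0.406, -0.003, -0.003]
ft_force: [-0.5, -0.2, 0.2]
grip_width: 0.0426
```

>>> apply_moves --moves '[[[0,0,0,0],[0,0,0,0],[0,0,0,0],[0,0,0,0],[0,0,0,0],[0,0,0,0],[0,0,0,0],[0,0,0,0],[0,0,0,0],[0,0,0,0]]]' --hand -1

```text
clock: 6.35
eef_pos: [0.5871, -0.3089, 0.0222]
tool_rot: [0.914, 0.406, -0.002, -0.003]
ft_force: [0.6, -0.4, 0.6]
grip_width: 0.0165
```

>>> apply_moves --moves '[[[0,0,-6,0],[0,0,-12,0],[0,0,-18,0],[0,0,-20,0],[0,0,-20,0],[0,0,-20,0],[0,0,-20,0],[0,0,-18,0],[0,0,-10,0],[0,0,-4,0]]]'

```text
clock: 7.35
eef_pos: [0.5791, -0.3054, 0.1673]
tool_rot: [0.913, 0.406, -0.012, -0.016]
ft_force: [0.5, -0.1, -5.4]
grip_width: 0.0167
```

```bash
python3 -c "
from h import *
a=np.radians(107.8)
T=[.5395+.078*np.cos(a),-.0325+.078*np.sin(a),.17];print(T)
plan(T,17.8,20)
c=shot('scene','s3')['color'][:,:,::-1]
t=shot('top')['color'][:,:,::-1]
a=cv2.resize(c[120:220,90:223],(400,300),interpolation=3);b=cv2.resize(t[120:220,270:403],(400,300),interpolation=3)
cv2.imwrite('pics/v3.png',cv2.convertScaleAbs(np.hstack([a,b]),alpha=1.5))"
```

```text
[np.float64(0.5156557662128778), np.float64(0.04176609263388682), 0.17]
at [ 0.5791 -0.3054  0.1673] 47.98 d [-63.4 347.2   2.7] -30.18
[10.8, -14.0, -0.1, 1.5],[10.4, -14.3, -0.1, 1.5],[10.0, -14.5, -0.1, 1.5],[9.6, -14.8, -0.1, 1.5],[9.2, -15.0, -0.1, 1.5],[8.8, -15.3, -0.1, 1.5],[8.4, -15.5, -0.1, 1.5],[8.0, -15.7, -0.1, 1.5],[7.6, -15.9, -0.1, 1.5],[7.2, -16.1, -0.1, 1.5],[6.8, -16.3, -0.1, 1.5],[6.3, -16.5, -0.1, 1.5],[5.9, -16.6, -0.1, 1.5],[5.5, -16.8, -0.1, 1.5],[5.0, -16.9, -0.1, 1.5],[4.6, -17.0, -0.1, 1.5],[4.1, -17.2, -0.1, 1.5],[3.7, -17.3, -0.1, 1.5],[3.2, -17.4, -0.1, 1.5],[2.7, -17.4, -0.1, 1.5],
```

View pics/v3.png

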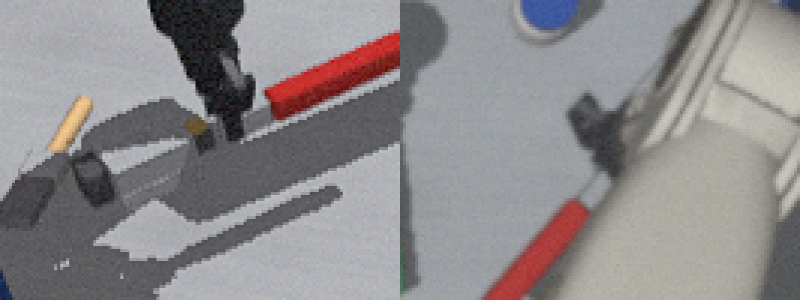

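>>> apply_moves --moves '[[[5,-7,0,0.5],[10.5,-14,0,1.5],[10,-14.5,0,1.5],[9.5,-15,0,1.5],[9,-15,0,1.5],[9,-15.5,0,1.5],[8.5,-15.5,0,1.5],[8,-15.5,0,1.5],[7.5,-16,0,1.5],[7,-16,0,1.5]]]'

```text
clock: 8.45
eef_pos: [0.5361, -0.1292, 0.1587]
tool_rot: [0.958, 0.285, -0.023, -0.023]
ft_force: [0.6, 0.4, -5.2]
grip_width: 0.0165
```

>>> apply_moves --moves '[[[7,-16.5,0,1.5],[6.5,-16.5,0,1.5],[6,-16.5,0,1.5],[5.5,-17,0,1.5],[5,-17,0,1.5],[4.5,-14,0,1.5],[3,-10,0,1.5],[2,-5,0,1],[0,0,0,0],[0,0,0,0]]]'

```text
clock: 9.45
eef_pos: [0.5053, 0.0031, 0.1555]
tool_rot: [0.982, 0.185, -0.033, -0.027]
ft_force: [-0.7, -0.3, -6.2]
grip_width: 0.0167
```

```bash
cat >> h.py <<'E'
def tilt():
    from scipy.spatial.transform import Rotation as R
    M=R.from_quat(telemetry.get_obs()['tool_rot']).as_matrix();print('toolz',M[:,2].round(4),'joints',np.round(telemetry.get_obs()['joint_pos'],3))
E
python3 -c "
from h import *
tilt()
plan([.5157,.0418,.17],17.8,10)"
```

```text
toolz [-0.0757  0.0404 -0.9963] joints [-0.016  0.367 -0.072  1.208  0.039  1.18 ]
at [0.5053 0.0031 0.1555] 21.47 d [10.4 38.7 14.5] -3.67
[2.4, -3.2, -1.4, 0.4],[2.4, -3.2, -1.4, 0.4],[2.3, -3.3, -1.4, 0.4],[2.3, -3.3, -1.4, 0.4],[2.3, -3.3, -1.4, 0.4],[2.3, -3.3, -1.4, 0.4],[2.3, -3.3, -1.4, 0.4],[2.2, -3.3, -1.4, 0.4],[2.2, -3.3, -1.4, 0.4],[2.2, -3.4, -1.4, 0.4],
```

```bash
cat >> h.py <<'E'
from scipy.spatial.transform import Rotation as R
def Tm(p,r): T=np.eye(4);T[:3,:3]=r.as_matrix();T[:3,3]=p;return T
G=np.linalg.inv(Tm([.5871,-.3089,.0222],R.from_quat([.914,.406,-.002,-.003])))@Tm([.644,-.3607,0],R.from_euler('z',138.,degrees=True))
def wrench():
    o=telemetry.get_obs();return Tm(o['eef_pos'],R.from_quat(o['tool_rot']))@G
def planw(xyz,yaw,n,quiet=0):
    "rows taking the held wrench's origin to xyz, its x axis to yaw (tilt kept)"
    o=telemetry.get_obs();T=Tm(o['eef_pos'],R.from_quat(o['tool_rot']));W=T@G
    y=np.degrees(np.arctan2(W[1,0],W[0,0]));dy=yaw-y
    print('wrench',W[:3,3].round(4),'yaw',y.round(2),'z',W[:3,2].round(3))
    D=Tm([0,0,0],R.from_rotvec([0,0,np.radians(-dy)]))
    p=np.array(xyz)-((T@D@G)[:3,3]-T[:3,3])   # tcp target
    d=(p-T[:3,3])*1000;print('tcp d',d.round(1),'dy',dy.round(2))
    for i in range(n):
        r=T[:3,:3]@R.from_rotvec([0,0,np.radians(-dy*i/n)]).as_matrix()
        print((r.T@d/n).round(1).tolist()+[round(-dy/n,1)],end=',')
    print()
E
python3 -c "
from h import *
planw([.5395,-.0325,.125],107.8,6)
c=shot('scene','s4');im=c['color'][:,:,::-1]
t=shot('top','t4');
W=wrench()
for l in([0,0,.044],[-.059,0,.02],[.05,0,.03],[.195,0,.028]):
  p=(W@[*l,1])[:3];print(l,proj(c,p).round(1),proj(t,p).round(1))
print('stud',proj(c,[.5395,-.0325,.104]).round(1),proj(t,[.5395,-.0325,.104]).round(1))
a=cv2.resize(im[105:225,200:360],(400,300),interpolation=3);b=cv2.resize(t['color'][:,:,::-1][130:250,130:290],(400,300),interpolation=3)
cv2.imwrite('pics/v4.png',cv2.convertScaleAbs(np.hstack([a,b]),alpha=1.5))"
```

```text
wrench [ 0.5313 -0.0678  0.1289] yaw 111.38 z [ 0.072 -0.034  0.997]
tcp d [12.8 36.9 -4.2] dy -3.58
[4.3, -4.9, 0.8, np.float64(0.6)],[4.2, -5.0, 0.8, np.float64(0.6)],[4.2, -5.0, 0.8, np.float64(0.6)],[4.1, -5.0, 0.8, np.float64(0.6)],[4.1, -5.1, 0.8, np.float64(0.6)],[4.0, -5.1, 0.8, np.float64(0.6)],
[0, 0, 0.044] [254.2 158.5] [248.9 191.6]
[-0.059, 0, 0.02] [232.9 168.4] [269.6 184.9]
[0.05, 0, 0.03] [273.  159.7] [230.8 199.2]
[0.195, 0, 0.028] [326.2 152.6] [177.9 219.5]
stud [267.4 181.4] [235.5 191.5]
```

View pics/v4.png

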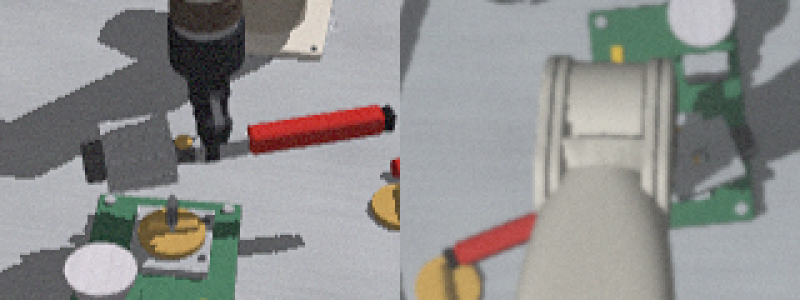

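>>> apply_moves --moves '[[[4,-4,0,0.5],[4,-4.5,0,0.5],[4,-4.5,0,0.5],[4,-4.5,0,0.5],[3.5,-4,0,0.5],[3,-4,0,0.5],[2,-2,0,0.5],[1.5,-1,0,0],[0.5,0,-0.5,0],[0,0,-0.5,0]]]'

```text
clock: 10.55
eef_pos: [0.5229, 0.041, 0.1567]
tool_rot: [0.988, 0.152, -0.034, -0.026]
ft_force: [-0.3, 0.4, -5.9]
grip_width: 0.0168
```

```bash
python3 -c "
from h import *
planw([.5415,-.0325,.12],107.8,5)
c=shot('scene','s5');im=c['color'][:,:,::-1]
t=shot('top','t5');
W=wrench()
for l in([0,0,.044],[-.059,0,.02],[.05,0,.03],[.195,0,.028]):
  p=(W@[*l,1])[:3];print(l,proj(c,p).round(1),proj(t,p).round(1))
a=cv2.resize(im[115:215,210:330],(480,400),interpolation=3);b=cv2.resize(t['color'][:,:,::-1][150:230,200:264],(320,400),interpolation=3)
cv2.imwrite('pics/v5.png',cv2.convertScaleAbs(np.hstack([a,b]),alpha=1.5))"
```

```text
wrench [ 0.544  -0.0316  0.1304] yaw 107.47 z [ 0.072 -0.034  0.997]
tcp d [ -2.9  -1.  -10.4] dy 0.33
[-0.5, 0.1, 2.1, np.float64(-0.1)],[-0.5, 0.1, 2.1, np.float64(-0.1)],[-0.5, 0.1, 2.1, np.float64(-0.1)],[-0.5, 0.1, 2.1, np.float64(-0.1)],[-0.5, 0.1, 2.1, np.float64(-0.1)],
[0, 0, 0.044] [266.7 162.8] [234.7 186.7]
[-0.059, 0, 0.02] [244.9 171.8] [256.3 181.5]
[0.05, 0, 0.03] [285.9 164.9] [216.2 193.1]
[0.195, 0, 0.028] [340.8 160. ] [162.1 209.7]
```

View pics/v5.png

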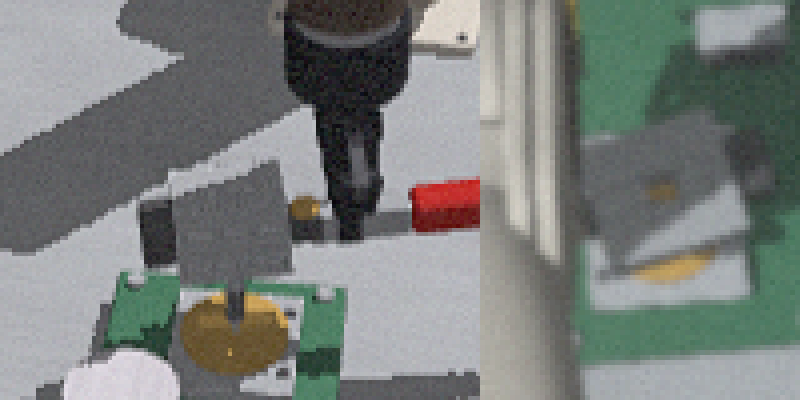

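```bash
python3 -c "
from h import *
planw([.5411,-.0294,.096],107.8,10)"
```

```text
wrench [ 0.544  -0.0318  0.1305] yaw 107.45 z [ 0.071 -0.034  0.997]
tcp d [ -3.3   2.2 -34.5] dy 0.35
[-0.0, -0.1, 3.5, np.float64(-0.0)],[-0.0, -0.1, 3.5, np.float64(-0.0)],[-0.0, -0.1, 3.5, np.float64(-0.0)],[-0.0, -0.1, 3.5, np.float64(-0.0)],[-0.0, -0.1, 3.5, np.float64(-0.0)],[-0.0, -0.1, 3.5, np.float64(-0.0)],[-0.0, -0.1, 3.5, np.float64(-0.0)],[-0.0, -0.1, 3.5, np.float64(-0.0)],[-0.0, -0.1, 3.5, np.float64(-0.0)],[-0.0, -0.1, 3.5, np.float64(-0.0)],
```

>>> apply_moves --moves '[[[-0.5,-0.5,3.5,0],[-0.5,-0.5,3.5,0],[0,0,3.5,0],[0,0,3.5,0],[0,0,3.5,0],[0,0,3.5,0],[0,0,3.5,0],[0,0,3.5,0],[0,0,3,0],[0,0,0,0]]]'

```text
clock: 11.65
eef_pos: [0.5186, 0.0423, 0.1228]
tool_rot: [0.988, 0.151, -0.034, -0.026]
ft_force: [0.3, 0.1, -5.2]
grip_width: 0.0163
```

```bash
python3 -c "
from h import *
print(telemetry.get_obs()['ft_force'],telemetry.get_obs()['ft_torque'])
planw([.5411,-.0294,.075],107.8,5)
c=shot('scene','s6');im=c['color'][:,:,::-1]
t=shot('top','t6');
W=wrench()
for l in([0,0,.044],[.05,0,.03]):
  p=(W@[*l,1])[:3];print(l,proj(c,p).round(1),proj(t,p).round(1))
a=cv2.resize(im[115:215,210:330],(480,400),interpolation=3);b=cv2.resize(t['color'][:,:,::-1][150:230,200:264],(320,400),interpolation=3)
cv2.imwrite('pics/v6.png',cv2.convertScaleAbs(np.hstack([a,b]),alpha=1.5))"
```

```text
[ 0.28765249  0.07834863 -5.22126939] [ 0.28856069 -0.09587679  0.02885579]
wrench [ 0.5395 -0.0303  0.0965] yaw 107.4 z [ 0.072 -0.034  0.997]
tcp d [  1.1   0.8 -21.4] dy 0.4
[0.5, 0.2, 4.3, np.float64(-0.1)],[0.5, 0.2, 4.3, np.float64(-0.1)],[0.5, 0.2, 4.3, np.float64(-0.1)],[0.5, 0.2, 4.3, np.float64(-0.1)],[0.5, 0.2, 4.3, np.float64(-0.1)],
[0, 0, 0.044] [267.5 171.8] [234.7 189.3]
[0.05, 0, 0.03] [286.3 173.8] [216.7 195.5]
```

View pics/v6.png

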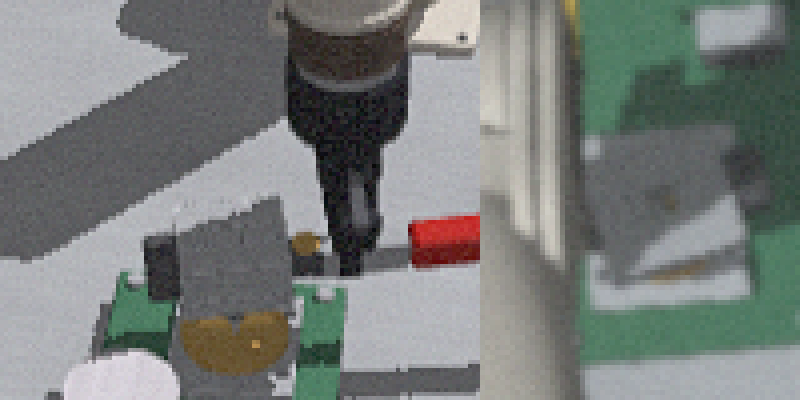

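>>> apply_moves --moves '[[[0.5,-0.5,2.5,0],[0.5,-0.5,2.5,0],[0,0,2.5,0],[0,0,2.5,0],[0,0,2.5,0],[0,0,2.5,0],[0,0,0,0],[0,0,0,0],[0,0,0,0],[0,0,0,0]]]'

```text
clock: 12.75
eef_pos: [0.5187, 0.0444, 0.1074]
tool_rot: [0.988, 0.151, -0.034, -0.026]
ft_force: [-0.3, 0.2, -6.2]
grip_width: 0.0167
```

```bash
python3 -c "
from h import *
print(telemetry.get_obs()['ft_force'],telemetry.get_obs()['ft_torque'])
planw([.5411,-.0294,.065],107.8,5)
t=shot('top','t7')
W=wrench()
print(proj(t,(W@[0,0,.044,1])[:3]),proj(t,[.5395,-.0322,.104]))
g=cv2.cvtColor(t['color'],cv2.COLOR_RGB2HSV)
print(g[184:197,228:244,1])
print(g[184:197,228:244,2])
"
```

```text
[-0.34132894  0.2364962  -6.20785889] [ 0.23409812 -0.04670308 -0.03198663]
wrench [ 0.5397 -0.0282  0.0812] yaw 107.4 z [ 0.071 -0.034  0.997]
tcp d [  0.9  -1.3 -16.1] dy 0.4
[0.3, 0.5, 3.2, np.float64(-0.1)],[0.3, 0.5, 3.2, np.float64(-0.1)],[0.3, 0.5, 3.2, np.float64(-0.1)],[0.3, 0.5, 3.2, np.float64(-0.1)],[0.3, 0.5, 3.2, np.float64(-0.1)],
[234.14971946 189.7065972 ] [235.36005595 191.4928619 ]
[[16 18 12 14 12  0 11 18 11 11 15 11 19 14 23 12]
 [11 18  7 11 12 11  7 12 16 15 11 11 11 12 12 12]
 [14 12  8 11 11 15  8  7 12 16 12 12  8 19 19 15]
 [18 18 14 18 18 19  8 15 17 16 12 15  8 12 22 15]
 [ 8 19 16 15 16  9  4 18 10  0  8  0 12  8 11  8]
 [11 11 15 19 13  9  9 13 15 18  4 16 22 11 12 11]
 [16  8 11 11  8 17  5 10 13 14 18  8 11  8 12 15]
 [19  7  7 10  4 25 13 12 16  4  9 12 11 12  8 17]
 [ 8  4 15 19  8 13  9 20  8  4  0 13 16 11  3 12]
 [11  8 15 15  8  8  4 16 15 16 16  7 14  7 11 13]
 [ 8 22 11 11  7  8 15  7 15  8 11 18  7  8 14  9]
 [15 15 11 12  8 22 19  4  7 18 13 12 19 14 16 16]
 [15 11  8 18  7 11 18 11 16  9 13 12 14 11 16 16]]
[[ 65  71  66  71  66  65  69  69  68  67  66  67  66  71  68  65]
 [ 69  70  69  70  66  70  69  65  65  68  67  69  71  65  63  63]
 [ 71  66  68  68  69  70  65  69  66  64  65  65  63  66  66  66]
 [ 69  72  72  69  69  67  64  66  61  62  66  70  63  66  69  67]
 [ 68  68  65  67  62  58  59  58  52  55  64  66  66  65  68  68]
 [ 67  68  67  67  58  59  60  58  51  56  62  65  70  67  65  68]
 [ 65  66  68  67  61  60  54  53  59  54  56  65  68  67  66  69]
 [ 67  70  70  74  66  61  58  63  63  57  55  65  68  66  65  74]
 [ 67  67  69  68  68  61  58  63  61  57  56  61  65  70  73  85]
 [ 70  66  68  66  68  63  60  63  66  64  62  70  73  78  90 102]
 [ 66  70  68  69  69  65  68  69  68  67  72  71  76  91 107 113]
 [ 69  67  68  66  64  69  68  69  74  72  76  84  95 107 115 111]
 [ 67  67  64  72  69  68  70  70  78  86  96 106 106 114 114 112]]
```

>>> apply_moves --moves '[[[0,0,2.5,0],[0,0,2.5,0],[0,0,2.5,0],[0,0,2.5,0],[0,0,2,0],[0,0,2,0],[0,0,2,0],[0,0,0,0],[0,0,0,0],[0,0,0,0]]]'

```text
clock: 13.8
eef_pos: [0.5182, 0.0452, 0.0903]
tool_rot: [0.988, 0.151, -0.033, -0.026]
ft_force: [0.2, 0.1, -6.3]
grip_width: 0.0166
```

```bash
python3 -c "
from h import *
print(telemetry.get_obs()['ft_force'],telemetry.get_obs()['ft_torque'])
planw([.5411,-.0294,.054],107.8,5)
"
```

```text
[ 0.15953751  0.09453073 -6.29003195] [ 0.26115809 -0.1552595   0.01925296]
wrench [ 0.5393 -0.0274  0.0641] yaw 107.41 z [ 0.069 -0.035  0.997]
tcp d [  1.3  -2.1 -10.1] dy 0.39
[0.2, 0.6, 2.0, np.float64(-0.1)],[0.2, 0.6, 2.0, np.float64(-0.1)],[0.2, 0.6, 2.0, np.float64(-0.1)],[0.2, 0.6, 2.0, np.float64(-0.1)],[0.2, 0.6, 2.0, np.float64(-0.1)],
```

>>> apply_moves --moves '[[[0,0,1.5,0],[0,0,1.5,0],[0,0,1.5,0],[0,0,1.5,0],[0,0,1.5,0],[0,0,1.5,0],[0,0,1.5,0],[0,0,0,0],[0,0,0,0],[0,0,0,0]]]'

```text
clock: 14.8
eef_pos: [0.5183, 0.0458, 0.0818]
tool_rot: [0.988, 0.151, -0.031, -0.025]
ft_force: [-1.0, 0.8, -1.4]
grip_width: 0.017
```

```bash
python3 -c "
from h import *
print(telemetry.get_obs()['ft_force'],telemetry.get_obs()['ft_torque'])
planw([.5411,-.0294,.054],107.8,5)
"
```

```text
[-0.97671465  0.82413902 -1.42833346] [ 0.0318625   0.04180672 -0.07006057]
wrench [ 0.5394 -0.0269  0.0557] yaw 107.41 z [ 0.066 -0.034  0.997]
tcp d [ 1.2 -2.6 -1.7] dy 0.39
[0.1, 0.6, 0.3, np.float64(-0.1)],[0.1, 0.6, 0.3, np.float64(-0.1)],[0.1, 0.6, 0.3, np.float64(-0.1)],[0.1, 0.6, 0.3, np.float64(-0.1)],[0.1, 0.6, 0.3, np.float64(-0.1)],
```

>>> apply_moves --moves '[[[0,0,0,0],[0,0,0,0],[0,0,0,0],[0,0,0,0],[0,0,0,0],[0,0,0,0],[0,0,0,0],[0,0,0,0],[0,0,0,0],[0,0,0,0]]]' --hand 0

```text
clock: 15.8
eef_pos: [0.5207, 0.0453, 0.083]
tool_rot: [0.988, 0.151, -0.029, -0.024]
ft_force: [0.1, 0.3, 0.2]
grip_width: 0.0426
```

```bash
python3 -c "
from h import *
print(telemetry.get_obs()['ft_force'],telemetry.get_obs()['eef_pos'],telemetry.get_obs()['joint_pos'],yaw_of(telemetry.get_obs()['tool_rot']))
c=shot('scene','s8');im=c['color'][:,:,::-1]
t=shot('top','t8')
a=cv2.resize(im[115:215,210:350],(560,400),interpolation=3);b=cv2.resize(t['color'][:,:,::-1][160:220,220:256],(240,400),interpolation=3)
cv2.imwrite('pics/v8.png',cv2.convertScaleAbs(np.hstack([a,b]),alpha=1.6))
"
```

```text
[0.1075542  0.30289974 0.23621386] [0.52070178 0.04526006 0.08295575] [ 0.06283127  0.45774164 -0.13908603  1.03517497  0.04355976  1.3290846 ] 17.452591601864846
```

View pics/v8.png

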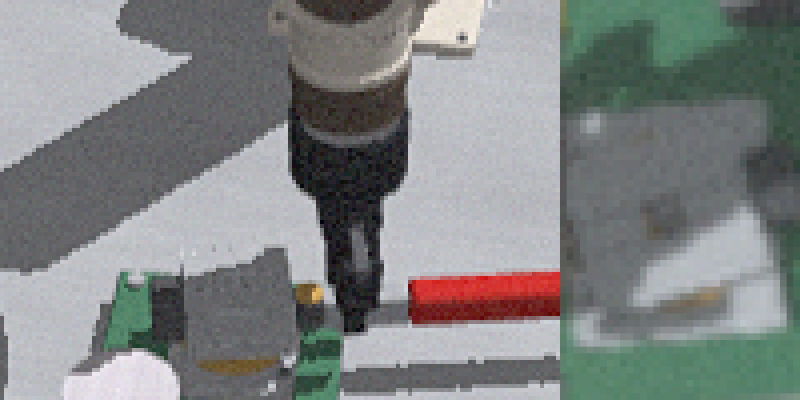

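>>> apply_moves --moves '[[[0,0,-6,0],[0,0,-10,0],[0,0,-10,0],[0,0,-10,0],[0,0,-10,0],[0,0,-8,0],[0,-4,0,0],[0,-10,0,0],[0,-14,0,0],[0,-16,0,0]]]'

```text
clock: 16.9
eef_pos: [0.5116, 0.0864, 0.1456]
tool_rot: [0.988, 0.149, -0.027, -0.024]
ft_force: [0.4, 0.8, -0.2]
grip_width: 0.0426
```

```bash
python3 -c "
from h import *
tilt();plan([.4767,.168,.14],17.4,6)
"
```

```text
toolz [-0.061   0.0403 -0.9973] joints [ 0.14   0.385 -0.072  1.169  0.048  1.41 ]
at [0.5116 0.0864 0.1456] 17.26 d [-34.9  81.6  -5.6] 0.14
[-1.5, -14.7, 0.9, -0.0],[-1.5, -14.7, 0.9, -0.0],[-1.5, -14.7, 0.9, -0.0],[-1.5, -14.7, 0.9, -0.0],[-1.5, -14.7, 0.9, -0.0],[-1.5, -14.7, 0.9, -0.0],
```

>>> apply_moves --moves '[[[-1.5,-14,0,0],[-1.5,-14,0,0],[-1.5,-14,0,0],[-1.5,-14,0,0],[-1.5,-12,0,0],[-1.5,-8,0,0],[0,-4,0,0],[0,0,0,0],[0,0,0,0],[0,0,0,0]]]'

```text
clock: 17.9
eef_pos: [0.4738, 0.1693, 0.1497]
tool_rot: [0.988, 0.152, -0.029, -0.024]
ft_force: [0.7, -0.3, -0.2]
grip_width: 0.043
```

```bash
python3 -c "
from h import *
tilt();plan([.4767,.168,.07],17.4,6)
c=shot('scene','s9');im=c['color'][:,:,::-1]
t=shot('top','t9')
W=Tm([.5395,-.0322,.0534],R.from_euler('z',107.4,degrees=True))
for l in([0,0,.044],[.05,0,.03],[.276,0,.014],[.037,-.033,0],[-.037,-.033,0],[.037,-.033,.044],[-.037,-.033,.044]):
  p=(W@[*l,1])[:3];print(l,proj(c,p).round(1),proj(t,p).round(1))
a=cv2.resize(im[110:220,215:375],(800,550),interpolation=3);b=cv2.resize(t['color'][:,:,::-1][165:215,150:260],(440,200),interpolation=3)
a[:200,:]=0;a=a;a[:200,:440]=b
cv2.imwrite('pics/v9.png',cv2.convertScaleAbs(a,alpha=1.6))
"
```

```text
toolz [-0.0644  0.0394 -0.9971] joints [ 0.311  0.348 -0.115  1.157  0.057  1.575]
at [0.4738 0.1693 0.1497] 17.58 d [  2.9  -1.3 -79.7] -0.18
[0.4, 0.4, 13.3, 0.0],[0.4, 0.4, 13.3, 0.0],[0.4, 0.4, 13.3, 0.0],[0.4, 0.4, 13.3, 0.0],[0.4, 0.4, 13.3, 0.0],[0.4, 0.4, 13.3, 0.0],
[0, 0, 0.044] [267.5 183.2] [235.5 191.7]
[0.05, 0, 0.03] [285.5 186. ] [218.3 197.4]
[0.276, 0, 0.014] [365.2 185.6] [141.  221.6]
[0.037, -0.033, 0] [281.9 202.3] [220.1 185.4]
[-0.037, -0.033, 0] [255.1 203.9] [245.1 177.7]
[0.037, -0.033, 0.044] [282.4 190.5] [219.  184.1]
[-0.037, -0.033, 0.044] [254.9 192.1] [244.9 176.2]
```

View pics/v9.png

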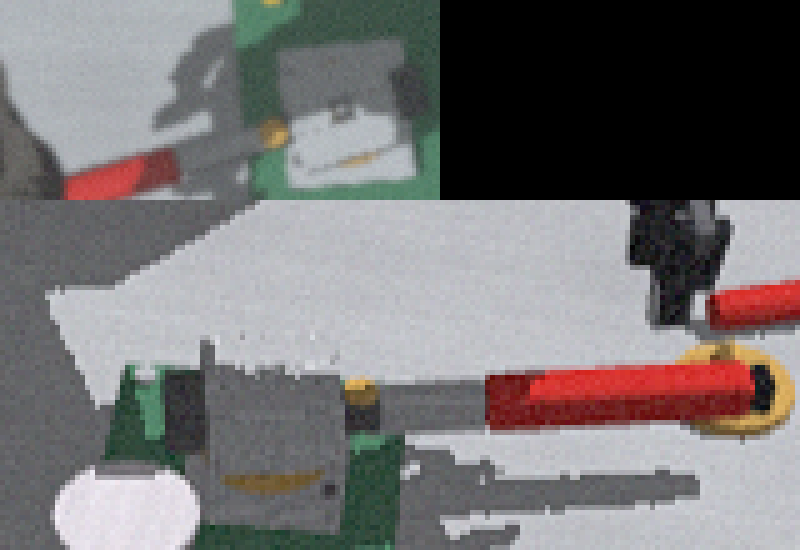

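>>> apply_moves --moves '[[[0.5,0.5,10,0],[0.5,0.5,12,0],[0.5,0.5,12,0],[0.5,0.5,12,0],[0,0,12,0],[0,0,10,0],[0,0,6,0],[0,0,2,0],[0,0,0,0],[0,0,0,0]]]'

```text
clock: 19.0
eef_pos: [0.4704, 0.1689, 0.0647]
tool_rot: [0.988, 0.15, -0.031, -0.024]
ft_force: [0.3, -1.0, 0.0]
grip_width: 0.0429
```

```bash
cat >> h.py <<'E'
C=np.array([.5395,-.0322])
def arc(deg,n,r=.21,z=.07):
    "rows turning the tool clockwise about the nut axis by deg; also polar state"
    o=telemetry.get_obs();p=np.array(o['eef_pos']);v=p[:2]-C;th=np.degrees(np.arctan2(v[1],v[0]));print('r',np.hypot(*v).round(4),'th',th.round(2),'yaw+90',round(yaw_of(o['tool_rot'])+90,2),'z',p[2].round(4))
    h=np.array([np.cos(np.radians(th)),np.sin(np.radians(th))]);f=np.array(o['ft_force'])[:2];print('F tang(on tool, ccw+)',(f@[-h[1],h[0]]).round(2),'radial',(f@h).round(2))
    if n:
        a=np.radians(th-deg);q=np.array([*(C+r*np.array([np.cos(a),np.sin(a)])),z]);M=R.from_quat(o['tool_rot']).as_matrix();print('total tool d',(M.T@(q-p)*1000).round(1))
        plan(q,th-90-deg,n)
E
python3 -c "
from h import *
tilt();arc(14,10)
"
```

```text
toolz [-0.068   0.0381 -0.997 ] joints [ 0.312  0.435 -0.233  0.955  0.057  1.579]
r 0.2126 th 108.98 yaw+90 107.37 z 0.0647
F tang(on tool, ccw+) 0.05 radial -1.09
total tool d [50.7  7.  -8.5]
at [0.4704 0.1689 0.0647] 17.37 d [50.9  8.1  5.3] -12.4
[5.1, 0.7, -0.5, 1.2],[5.1, 0.6, -0.5, 1.2],[5.1, 0.5, -0.5, 1.2],[5.1, 0.4, -0.5, 1.2],[5.1, 0.3, -0.5, 1.2],[5.2, 0.2, -0.5, 1.2],[5.2, 0.1, -0.5, 1.2],[5.2, -0.0, -0.5, 1.2],[5.2, -0.1, -0.5, 1.2],[5.2, -0.3, -0.5, 1.2],
```

>>> apply_moves --moves '[[[6,0.7,-0.5,1.2],[6,0.6,-0.5,1.2],[6,0.5,-0.5,1.2],[6,0.4,-0.5,1.2],[6,0.3,-0.5,1.2],[6,0.2,-0.5,1.2],[6,0,-0.5,1.2],[6,0,-0.5,1.2],[6,0,-0.5,1.2],[6,-0.3,-0.5,1.2]]]'

```text
clock: 20.0
eef_pos: [0.5317, 0.1792, 0.066]
tool_rot: [0.998, 0.037, -0.036, -0.02]
ft_force: [-3.3, -1.5, -1.3]
grip_width: 0.0424
```

```bash
python3 -c "
from h import *
tilt();arc(4,10)
t=shot('top','t10');c=shot('scene','s10')
b=cv2.resize(t['color'][:,:,::-1][150:240,140:260],(400,300),interpolation=3);a=cv2.resize(c['color'][:,:,::-1][120:220,250:383],(400,300),interpolation=3)
cv2.imwrite('pics/v10.png',cv2.convertScaleAbs(np.hstack([a,b]),alpha=1.6))
"
```

```text
toolz [-0.0743  0.038  -0.9965] joints [ 0.295  0.541 -0.047  1.042  0.058  1.79 ]
r 0.2116 th 92.11 yaw+90 94.38 z 0.066
F tang(on tool, ccw+) 3.39 radial -1.42
total tool d [14.2  2.4 -5.1]
at [0.5317 0.1792 0.066 ] 4.38 d [14.7 -1.5  4. ] -6.28
[1.5, 0.3, -0.4, 0.6],[1.5, 0.3, -0.4, 0.6],[1.5, 0.2, -0.4, 0.6],[1.5, 0.2, -0.4, 0.6],[1.5, 0.2, -0.4, 0.6],[1.5, 0.2, -0.4, 0.6],[1.5, 0.2, -0.4, 0.6],[1.5, 0.2, -0.4, 0.6],[1.5, 0.1, -0.4, 0.6],[1.5, 0.1, -0.4, 0.6],
```

View pics/v10.png

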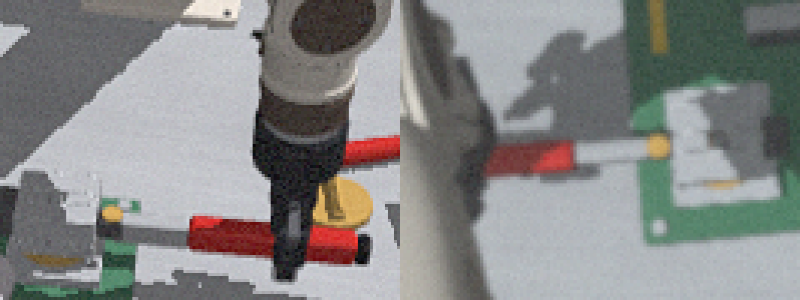

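>>> apply_moves --moves '[[[1.5,0,-0.4,0.3],[1.5,0,-0.4,0.3],[1.5,0,-0.4,0.3],[1.5,0,-0.4,0.3],[1.5,0,-0.4,0.3],[1.5,0,0,0.3],[1.5,0,0,0.3],[1.5,0,0,0.3],[1.5,0,0,0.3],[1.5,0,0,0.3]]]'

```text
clock: 21.1
eef_pos: [0.5472, 0.1796, 0.0665]
tool_rot: [0.999, 0.009, -0.038, -0.019]
ft_force: [-3.0, 0.4, -0.9]
grip_width: 0.0432
```

```bash
cat >> h.py <<'E'
def handle():
    t=cams.camera('top');hsv=cv2.cvtColor(t['color'],cv2.COLOR_RGB2HSV).astype(int)
    V,U=np.mgrid[0:384,0:512]
    red=((hsv[...,0]<8)|(hsv[...,0]>172))&(hsv[...,1]>120)&(hsv[...,2]>30)&(U>135)&(U<212)&(V>160)&(V<225)
    v,u=np.nonzero(red);P=np.array([onplane(t,a,b,.075)[:2] for a,b in zip(u,v)])
    br=(abs(hsv[...,0]-22)<8)&(hsv[...,1]>100)&(hsv[...,2]>50)&(U>205)&(U<226)&(V>180)&(V<205)
    w,q=np.nonzero(br);pin=onplane(t,q.mean(),w.mean(),.083)[:2] if len(q) else C
    m=P.mean(0);A=lambda d:np.degrees(np.arctan2(d[1],d[0])).round(2)
    print('red',len(u),m.round(4),'pin',len(q),pin.round(4),'head yaw',A(pin-C),np.hypot(*(pin-C)).round(4),'handle pin->red',A(m-pin),'C->red',A(m-C),np.hypot(*(m-C)).round(4))
E
python3 -c "
from h import *
arc(4,0);handle()
"
```

```text
r 0.2119 th 87.91 yaw+90 91.16 z 0.0665
F tang(on tool, ccw+) 2.98 radial 0.24
red 152 [0.537  0.1206] pin 34 [0.5393 0.0186] head yaw 90.18 0.0508 handle pin->red 91.32 C->red 90.94 0.1528
```

>>> apply_moves --moves '[[[1.2,0,0,0.3],[1.2,0,0,0.3],[1.2,0,0,0.3],[1.2,0,0,0.3],[1.2,0,0,0.3],[1.2,0,0,0.3],[1.2,0,0,0.3],[1.2,0,0,0.3],[1.2,0,0,0.3],[1.2,0,0,0.3]]]'

```text
clock: 22.15
eef_pos: [0.5605, 0.1791, 0.0656]
tool_rot: [0.999, -0.019, -0.038, -0.018]
ft_force: [-2.5, -1.1, 0.2]
grip_width: 0.0429
```

```bash
python3 -c "
from h import *
arc(4,0);handle()
"
```

```text
r 0.2123 th 84.33 yaw+90 87.86 z 0.0656
F tang(on tool, ccw+) 2.43 radial -1.3
red 174 [0.5469 0.1241] pin 33 [0.5422 0.0188] head yaw 86.98 0.0511 handle pin->red 87.42 C->red 87.27 0.1565
```

>>> apply_moves --moves '[[[1.2,0,-0.2,0.3],[1.2,0,-0.2,0.3],[1.2,0,0,0.3],[1.2,0,0,0.3],[1.2,0,0,0.3],[1.2,0,0,0.3],[1.2,0,0,0.3],[1.2,0,0,0.3],[1.2,0,0,0.3],[1.2,0,0,0.3]]]'

```text
clock: 23.2
eef_pos: [0.5735, 0.1777, 0.0649]
tool_rot: [0.998, -0.048, -0.039, -0.016]
ft_force: [-2.3, -0.9, -0.1]
grip_width: 0.0426
```

```bash
python3 -c "
from h import *
arc(4,0);handle()
"
```

```text
r 0.2127 th 80.79 yaw+90 84.56 z 0.0649
F tang(on tool, ccw+) 2.13 radial -1.29
red 169 [0.5569 0.122 ] pin 32 [0.5457 0.0186] head yaw 83.0 0.0512 handle pin->red 83.83 C->red 83.56 0.1552
```

>>> apply_moves --moves '[[[1.2,0.1,-0.2,0.3],[1.2,0.1,-0.2,0.3],[1.2,0.1,-0.2,0.3],[1.2,0.1,0,0.3],[1.2,0.1,0,0.3],[1.2,0.1,0,0.3],[1.2,0,0,0.3],[1.2,0,0,0.3],[1.2,0,0,0.3],[1.2,0,0,0.3]]]'

```text
clock: 24.25
eef_pos: [0.5865, 0.1754, 0.0646]
tool_rot: [0.996, -0.076, -0.039, -0.015]
ft_force: [-4.4, -1.2, -0.8]
grip_width: 0.0426
```

```bash
python3 -c "
from h import *
arc(4,0);handle()
"
```

```text
r 0.2128 th 77.24 yaw+90 81.27 z 0.0646
F tang(on tool, ccw+) 4.0 radial -2.15
red 176 [0.5672 0.1218] pin 32 [0.549 0.018] head yaw 79.25 0.0511 handle pin->red 80.07 C->red 79.8 0.1565
```

>>> apply_moves --moves '[[[1,0.1,-0.2,0.3],[1,0.1,-0.2,0.3],[1,0.1,-0.2,0.3],[1,0.1,0,0.3],[1,0.1,0,0.3],[1,0,0,0.3],[1,0,0,0.3],[1,0,0,0.3],[1,0,0,0.3],[1,0,0,0.3]]]'

```text
clock: 25.3
eef_pos: [0.5972, 0.1728, 0.0643]
tool_rot: [0.994, -0.105, -0.039, -0.014]
ft_force: [-3.6, -0.5, 0.5]
grip_width: 0.0427
```

```bash
python3 -c "
from h import *
arc(4,0);handle()
"
```

```text
r 0.2129 th 74.29 yaw+90 77.99 z 0.0643
F tang(on tool, ccw+) 3.37 radial -1.47
red 176 [0.5751 0.1195] pin 32 [0.552  0.0178] head yaw 76.01 0.0516 handle pin->red 77.16 C->red 76.78 0.1559
```

>>> apply_moves --moves '[[[1,0.1,-0.2,0.3],[1,0.1,-0.2,0.3],[1,0.1,-0.2,0.3],[1,0.1,0,0.3],[1,0.1,0,0.3],[1,0,0,0.3],[1,0,0,0.3],[1,0,0,0.3],[1,0,0,0.3],[1,0,0,0.3]]]'

```text
clock: 26.35
eef_pos: [0.6024, 0.1706, 0.0633]
tool_rot: [0.99, -0.132, -0.045, -0.013]
ft_force: [-6.0, -1.1, 1.9]
grip_width: 0.0429
```

```bash
python3 -c "
from h import *
arc(4,0);handle()
"
```

```text
r 0.2123 th 72.78 yaw+90 74.79 z 0.0633
F tang(on tool, ccw+) 5.45 radial -2.85
red 188 [0.5795 0.1199] pin 34 [0.5527 0.0176] head yaw 75.16 0.0515 handle pin->red 75.33 C->red 75.27 0.1573
```

>>> apply_moves --moves '[[[2,0.1,-0.2,0.2],[2,0.1,-0.2,0.2],[2,0.1,-0.2,0.2],[2,0.1,0,0.2],[2,0.1,0,0.2],[2,0,0,0.2],[2,0,0,0.2],[2,0,0,0.2],[1.5,0,0,0.2],[1.5,0,0,0.2]]]'

```text
clock: 27.4
eef_pos: [0.6031, 0.1699, 0.0618]
tool_rot: [0.987, -0.148, -0.065, -0.013]
ft_force: [-7.6, -0.4, 2.9]
grip_width: 0.0424
```

```bash
python3 -c "
from h import *
arc(4,0);handle()
"
```

```text
r 0.2118 th 72.53 yaw+90 72.99 z 0.0618
F tang(on tool, ccw+) 7.11 radial -2.71
red 180 [0.5805 0.1185] pin 33 [0.5531 0.0171] head yaw 74.59 0.0512 handle pin->red 74.9 C->red 74.79 0.1562
```

>>> apply_moves --moves '[[[3,0,0,0],[4,0,0,0],[4,0,0,0],[4,0,0,0],[1.5,0,0,0],[1.5,0,0,0],[1.5,0,0,0],[1.5,0,0,0],[1.5,0,0,0],[1.5,0,0,0]]]'

```text
clock: 28.45
eef_pos: [0.6056, 0.1694, 0.0608]
tool_rot: [0.985, -0.145, -0.087, -0.015]
ft_force: [-7.9, -0.3, 3.9]
grip_width: 0.0432
```

```bash
python3 -c "
from h import *
arc(4,0);handle();tilt()
"
```

```text
r 0.2122 th 71.84 yaw+90 73.27 z 0.0608
F tang(on tool, ccw+) 7.42 radial -2.71
red 163 [0.582  0.1144] pin 33 [0.5537 0.0175] head yaw 74.06 0.0517 handle pin->red 73.73 C->red 73.84 0.1526
toolz [-0.1675  0.054  -0.9844] joints [0.231 0.736 0.285 1.272 0.091 2.088]
```

>>> apply_moves --moves '[[[0,0,-0.5,0],[0,0,-0.5,0],[0,0,-0.5,0],[0,0,-0.5,0],[2,0,0,0],[4,0,0,0],[4,0,0,0],[4,0,0,0],[4,0,0,0],[4,0,0,0]]]'

```text
clock: 29.5
eef_pos: [0.6115, 0.1683, 0.0593]
tool_rot: [0.984, -0.143, -0.104, -0.015]
ft_force: [-8.4, 0.2, 5.2]
grip_width: 0.0431
```

```bash
python3 -c "
from h import *
arc(4,0);handle();tilt()
"
```

```text
r 0.213 th 70.24 yaw+90 73.46 z 0.0593
F tang(on tool, ccw+) 7.94 radial -2.65
red 148 [0.5847 0.1106] pin 32 [0.5533 0.0173] head yaw 74.46 0.0514 handle pin->red 71.35 C->red 72.42 0.1498
toolz [-0.2     0.0604 -0.9779] joints [0.222 0.774 0.348 1.329 0.103 2.072]
```

>>> apply_moves --moves '[[[3,0,-0.5,0.3],[4,0,-0.5,0.3],[4,0,-0.5,0.3],[3,0,0,0.3],[2,0,0,0.3],[2,0,0,0.3],[1,0,0,0],[1,0,0,0],[1,0,0,0],[1,0,0,0]]]'

```text
clock: 30.55
eef_pos: [0.6211, 0.1648, 0.0599]
tool_rot: [0.98, -0.159, -0.118, -0.014]
ft_force: [-6.8, -0.5, 1.8]
grip_width: 0.0429
```

```bash
python3 -c "
from h import *
arc(4,0);handle();tilt()
"
```

```text
r 0.2133 th 67.49 yaw+90 71.48 z 0.0599
F tang(on tool, ccw+) 6.1 radial -3.1
red 131 [0.5905 0.1054] pin 34 [0.5529 0.0173] head yaw 74.89 0.0513 handle pin->red 66.87 C->red 69.66 0.1467
toolz [-0.2265  0.065  -0.9718] joints [0.21  0.812 0.419 1.388 0.111 2.091]
```

>>> apply_moves --moves '[[[-2,0,0,0],[-3,0,0,0],[-3,0,0,0],[-3,0,0,0],[-3,0,0,0],[-3,0,0,0],[-3,0,0,0],[-2,0,0,0],[0,0,0,0],[0,0,0,0]]]'

```text
clock: 31.6
eef_pos: [0.5971, 0.1739, 0.0649]
tool_rot: [0.98, -0.159, -0.122, -0.014]
ft_force: [-0.1, -0.2, -0.0]
grip_width: 0.0426
```

```bash
python3 -c "
from h import *
arc(4,0);handle();tilt()
"
```

```text
r 0.214 th 74.39 yaw+90 71.48 z 0.0649
F tang(on tool, ccw+) 0.06 radial -0.21
red 146 [0.5758 0.113 ] pin 32 [0.552  0.0178] head yaw 76.01 0.0516 handle pin->red 75.94 C->red 75.96 0.1496
toolz [-0.2341  0.0671 -0.9699] joints [0.229 0.77  0.348 1.365 0.119 2.108]
```

>>> apply_moves --moves '[[[0,0,0,0],[0,0,0,0],[0,0,0,0],[0,0,0,0],[0,0,-3,0],[0,0,-8,0],[0,0,-12,0],[0,0,-12,0],[0,0,-12,0],[0,0,-12,0]]]' --hand 0.5

```text
clock: 32.65
eef_pos: [0.6124, 0.1694, 0.1263]
tool_rot: [0.98, -0.159, -0.121, -0.015]
ft_force: [0.1, 0.0, -1.1]
grip_width: 0.0641
```

>>> apply_moves --moves '[[[0,0,-12,0],[0,0,-12,0],[0,0,-12,0],[0,0,-8,0],[0,-3,-5,0],[0,0,0,0],[0,0,0,0],[0,0,0,0],[0,0,0,0],[0,0,0,0]]]'

```text
clock: 33.65
eef_pos: [0.6276, 0.1689, 0.1828]
tool_rot: [0.98, -0.159, -0.118, -0.016]
ft_force: [0.7, 0.0, 1.3]
grip_width: 0.0642
```

```bash
python3 -c "
from h import *
arc(4,0);handle();tilt()
t=cams.camera('top');c=cams.camera('scene')
W=Tm([.5395,-.0322,.052],R.from_euler('z',76,degrees=True))
hs=cv2.cvtColor(c['color'],cv2.COLOR_RGB2HSV).astype(int);V,U=np.mgrid[0:384,0:512]
m=(abs(hs[...,0]-22)<8)&(hs[...,1]>120)&(hs[...,2]>60)&(U>280)&(U<300)&(V>175)&(V<205)
print('scene pin seen',U[m].mean(),V[m].mean(),m.sum(),'pred(+~1,+2.7)',proj(c,(W@[.05,0,.03,1])[:3]))
cv2.imwrite('pics/end.png',c['color'][:,:,::-1])
# bystanders: change against first pictures (pixels)
a=cv2.imread('pics/top0.png').astype(int)[:,:,::-1];d=(abs(a-t['color']).max(2)>45).astype(np.uint8)
n,l,s,k=cv2.connectedComponentsWithStats(d)
for i in range(1,n):
  if s[i,4]>15: print(s[i],k[i].round())
"
```

```text
r 0.2196 th 66.34 yaw+90 71.5 z 0.1828
F tang(on tool, ccw+) -0.66 radial 0.3
red 152 [0.5756 0.1153] pin 32 [0.5519 0.0176] head yaw 76.03 0.0513 handle pin->red 76.37 C->red 76.25 0.1518
toolz [-0.2256  0.0691 -0.9718] joints [0.212 0.759 0.641 1.662 0.115 2.093]
scene pin seen 285.2857142857143 195.07142857142858 28 pred(+~1,+2.7) [284.0097151  192.86663778]
[ 139   53   66  268 2178] [172. 182.]
[289  78   7  14  16] [292.  84.]
[288  92   9   9  21] [292.  96.]
[282  97   8   4  17] [286.  98.]
[227  98  37  50 707] [247. 128.]
[264 102   9  19  47] [267. 110.]
[272 102   7  16  36] [275. 111.]
[278 102  11   4  19] [283. 104.]
[102 109  42  74 766] [127. 146.]
[ 216  109  107  239 6501] [270. 234.]
[224 117   6   7  16] [227. 121.]
[211 122  13  10  33] [217. 127.]
[100 130  22  30 446] [109. 143.]
[355 140  16  15 108] [363. 145.]
[200 151   6   8  18] [202. 155.]
[335 165   9  10  47] [339. 170.]
[103 172   7   6  28] [106. 175.]
[224 181  25  24 450] [236. 192.]
[211 184   9   7  46] [215. 187.]
[108 188  25  65 803] [120. 220.]
[287 188  36  40 324] [305. 208.]
[299 192  37  35 442] [321. 211.]
[248 197   4  10  23] [250. 201.]
[137 231  27  27 567] [150. 244.]
[ 267  248  245   86 9622] [398. 288.]
[120 261  40  23 374] [139. 272.]
[ 106  277   74  107 1720] [146. 356.]
[ 86 281   8   7  16] [ 89. 283.]
[292 334  15  37 175] [301. 353.]
[ 71 338   6   7  27] [ 73. 341.]
[226 350  12   5  30] [231. 352.]
[ 399  350  107   34 1942] [443. 371.]
[180 354  43  30 715] [198. 369.]
[270 374  26  10 168] [284. 379.]
```

```bash
python3 -c "
from h import *
workorder.job_done();o=telemetry.get_obs();print(o['clock'],o['ft_force'])"
```

```text
the job is handed in; nothing more can be done
the job is handed in; nothing more can be done
```

The wrench is seated on the wing nut, the nut is tightened to the click, and the job was handed in at about 34 s. No verdict is reported.

**What I did:** I lifted the wrench by its bare bar, lowered it over the stud and nut, and let it settle there. Then I pushed the grip clockwise until the nut stopped, after about 0.57 rad. The push force rose from 2–3 N to about 8 N and fell to about 6 N as the handle broke over. I stopped, backed off and lifted clear.

**What the last checks showed:**
- **Click:** I estimate the handle broke over by 0.11 to 0.15 rad. The lower figure comes from tool travel and the higher one from the image. Both are between the 0.06 click and the 0.215 limit.
- **Handle straight:** after the release, head and handle both read about 76°, so it sprang back straight. It points out over the left side.
- **Seating:** the hinge pin's position in the scene camera fits a fully seated wrench to within about 1 mm.
- **Released:** the force was about 0 N after I backed off. The gripper ended well above the wrench, where the reading was within noise.

**What was less certain:**
- **Force peak:** the highest force I read was about 8 N, not 9 N, because it is only sampled at the end of each call.
- **Nut down:** I judged this from the hard stop and the click, not from a measured height.
- **Tool tilt:** the tool had tilted by about 0.24 rad by the end of the push; I saw no effect on the wrench.
- **Bystanders:** the image comparison was swamped by shadows and the arm, so it confirms nothing. I felt no unexpected contact with them at any point.

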